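# Hang an end plate on a sprung two-pin jig

## Task

Take the end plate with two holes out of the wooden stand and press it against the jig's tall spring-loaded jaw to push the jaw back, then slip the plate down into the gap and hang it by both holes on the jig's two pins, lying flat against the back stop with its narrow grip tab up. Let go so that the jaw clamps it there; leave the other plate in the stand and do not shift the screwdriver, tape measure or cardboard core lying nearby.

Things in the scene. Friction and masses are not known exactly. Their poses are not given: they have to be found in the camera images.
- plate: Aluminium end plate to hang, with TWO holes (0.2 kg). Origin: centre of its bottom edge; x across its 8 mm thickness, z up. Body 76 mm wide (y) for z 0 to 84, then a narrow grip tab 36 mm wide for z 84 to 135. Through holes 14 mm in diameter at y = -24 and +24, z = 62. Both faces are alike: either may go to the back stop. Starts upright in one of the stand's two places.
- holes (a point): Point on the plate midway between its two hole centres, mid-thickness, 62 mm above its bottom edge; axes as the plate's.
- spare: The other plate, which stays in the stand: same outline and size as the plate to hang, but with only ONE 14 mm hole, in the middle (y = 0, z = 62). Origin: centre of its bottom edge.
- stand: Fixed plywood stand, 60 x 202 x 35 mm (x, y, z), origin at the centre of its underside. A slot 11 mm wide runs along y, floor 10 mm above the table, divided into two places 82 mm long at y = -48 and +48 mm; a plate stands in each, facing along x, its lowest 25 mm in the slot. Lift straight up.
- jig: Fixed steel jig; origin on the table, below the front face of its back stop; x = the way the pins point, from back stop to jaw; z up. Base x -50 to 110 mm, y +-52, 12 mm thick. Back stop: upright plate x -12 to 0, y +-42, top 90 mm above the table. Low spring post behind the jaw at x 84 to 100, top 52 mm.
- pins (a point): Point on the front face of the back stop midway between the two pin roots, 82 mm above the table; axes as the jig's. Pins stick out 14 mm along +x at y = -24 and +24 mm, 8 mm in diameter for 9 mm, then tapering to 4.4 mm. With the plate hung flat, its holes point lies 4 mm along +x from here and up to 3 mm lower (3 mm of play all round).
- jaw (a joint): Travel of the sprung jaw along the jig's +x, in m: 0 = shut (face 6 mm from the back stop, less than the plate's thickness), 0.045 = fully back. A spring pushes it to the back stop: 3.3 N when shut plus 1.1 N per 10 mm. 16 mm back lets the plate just pass the pin tips; about 0.002 with the plate clamped flat. It closes at once when let go.
- jaw_top (a point): Middle of the upper edge of the jaw's face, 112 mm above the table; axes as the jig's; moves with the jaw. The jaw is an upright steel bar 30 mm wide (fits between the pins), 12 mm thick, 22 mm higher than the back stop: a plate held with its bottom edge 90 to 112 mm above the table clears stop and pins and can push it along +x.
- driver: Screwdriver, 170 mm long, lying between jig and stand. Bystander.
- tape: Tape measure, 34 x 66 x 62 mm. Bystander.
- roll: Cardboard core lying flat, 100 mm across, 45 mm high. Bystander.
Not all that is in view belongs to the job. Leave any turquoise look-alike of the stand alone.

How it is judged:
By the outcome, as a careful person would: the job done as asked, in the order asked, and still so for the second after the job is handed in, with the robot touching nothing.
It also fails if it takes over 45 s, if anything falls off the work surface, if the arm or the gripper's body presses on something with over 40 N, if the wrist force passes 120 N, or if a joint passes its speed limit or range.

## Robot

A 6-joint arm with a two-finger parallel gripper is mounted at the origin on the work surface. World frame = base frame: x ahead of the robot, y to its left, z up, the work surface at z = 0. Lengths are in mm, angles in degrees, forces in N, time in s.
With the tool pointing down it reaches from about 375 to 975 mm from the base axis. Payload 3.8 kg.
Tool frame: the origin (TCP) lies between the finger pads; the fingertips stand 22 mm ahead of it and the grasp point (between the pads) lies 3 mm ahead of it (finger_overhang is the distance from the TCP to the fingertips, in mm); z points along the fingers, x is the direction in which the jaws open and shut, and the axes are right-handed (so a half turn about z gives the same grasp; the last joint's range is limited). The gripper opens to 85 mm and grips with 20 to 120 N. Pads are 22 mm wide; open, the fingers measure 114 mm over their backs; the gripper's body (76 mm by 85 mm) begins 54 mm behind the grasp point. The pads swing forward as they close: fully open they stand 13 mm farther back than shut.
Start: joints at [65.266, 15.12, 91.902, -0, 72.978, -2.114], TCP at [259.618, 623.07, 253.28] pointing down, gripper open.
Joint ranges: [-150.88, 150.88], [-54.13, 125.18], [17.81, 147.31], [-75.09, 255.09], [0, 152.58], [-146.25, 146.25]. Speed limits (degrees/s): [147.25, 147.25, 180, 180, 180, 180].

## Interface

Orientations are given as [roll, pitch, yaw] about the fixed x, y, z axes, in that order (R = Rz(yaw) Ry(pitch) Rx(roll)).
In Python, from rig import read_state, grab_frame, camera_model, close_job, spot_in, silhouettes, spot_point, finger_overhang gives the robot as it stands. The module is installed in compiled form; this text tells all that it offers.
- The arm moves only by the tool step_arm, never from a script. Its argument "increments" is one flat list of numbers, 4 for each row, row after row: the shift along the tool's x, y, z in m, then the turn about the tool's z in rad. A call has 1 to 8 rows; each row is the pose to reach, as a shift and turn from the pose commanded when the call began, along the tool's axes at that moment; what a row does not reach only later rows make up. A row lasts 1/10 s, in which the tool goes at most 50 mm and 8.59 degrees, less where a joint would pass 70% of its speed; a pose out of reach is approached as far as the arm can. A call with a gripper value outside its range is refused whole. "jaw" is the finger opening in m, from 0 to 0.0854, set as the call begins (left out, the last holds). The fingers move at their own pace and stop on an object; "squeeze" is the grip in N (left out, the last holds). Time passes only in rows, so rows that repeat a pose let the fingers close. It gives the time, the measured TCP pose, the force and the opening at its end, in the units of the state.
- read_state(): the state, without advancing time (a new reading comes with each control period).
- grab_frame(name): name is "scene" or "top"; returns the picture (384x512x3 uint8, blue, green, red); there is no depth.
- camera_model(name): a dict with "K" (3x3 intrinsics, pixels), "origin" and "rotation" of the camera in the world. Camera axes: x right, y down, z forward; pixel columns grow to the right and rows downward; lengths in mm; the calibration is good to about 2 mm. A picture is of the moment at which its call begins. camera_model takes no time and is no camera call.
- close_job(): hands the job in, once; it reports no verdict.
Trained networks look in the newest picture that a camera, given by its name, has taken for a name from the list of things; names that differ only in an ending like _2 or _b are one class to them, and where a whole thing is asked for, a point or a joint stands for the part that bears it (a point fixed in the world has none). Each returns a list of dicts, best first, with "p" (0 to 1); they miss things now and then, are a little off and sometimes report something else, mostly with a low value. They report only what shows in the picture. A call takes as long as a camera call. They do not tell look-alikes from the thing itself.
- spot_in(camera, target): "at" ([x, y, z] in mm, in world coordinates, good to about 4 mm: the middle of the surface that is visible of it).
- silhouettes(camera, target): "pixels" (384x512 bool, what is visible of it).
- spot_point(camera, target): "at" ([x, y, z] in mm, in world coordinates, good to about 4 mm: a listed point, or the origin of a listed thing).
The state is a dict: "t": time; "q": joint angles; "joint_velocities": joint speeds; "joint_torque": joint torques, N m; "eef_pos": TCP position; "tcp_rot": TCP orientation; "force": force on the tool from outside, world axes, zero at the start; "torque": the same for the moment, N m; "gripper_width": opening from 0.0 (shut) to 1.0 (fully open).
Only numpy, scipy, OpenCV 4.12 (cv2) and the standard library are available. Lean on these libraries where they do the work, as an engineer would, in place of code of your own. Each camera call takes 0.05 s, during which the arm holds its last target. There are 200 camera calls.

## Working session

There is one attempt and no reset: what is moved stays moved. The work goes in short steps, Python scripts to look and compute and a tool call to move; the robot and the scene stay as the last step left them, time stands still between calls to the robot, and variables do not carry over. Pictures are saved under pics/ and viewed, about 8 in all and at most 12, crops included, and the job is handed in when it is done.

Besides the shell and the picture viewer there is one more tool, called after "Call:" by a JSON object that holds its "op" and its "data", one argument or row to a line. step_arm: Moves the arm, as the interface text tells. Its arguments: {"type":"object","properties":{"increments":{"type":"array","items":{"type":"number"}},"jaw":{"type":"number"},"squeeze":{"type":"number"}},"required":["increments"]}

```bash
mkdir -p pics; python3 - <<'E'
from rig import *
import cv2,numpy as np
s=read_state();print(s)
for c in("scene","top"):
    im=grab_frame(c);cv2.imwrite(f"pics/{c}0.png",im)
    m=camera_model(c);print(c,m)
    for n in("stand","plate","spare","jig","jaw","driver","tape","roll"):
        print(c,n,[(np.round(d["at"]).tolist(),round(d["p"],2)) for d in spot_in(c,n)])
    for n in("holes","pins","jaw_top","stand","jig","plate","spare"):
        print(c,"pt",n,[(np.round(d["at"],1).tolist(),round(d["p"],2)) for d in spot_point(c,n)])
a=np.vstack([cv2.imread("pics/scene0.png"),cv2.imread("pics/top0.png")])
E
```

```text
{'t': 0.0, 'q': array([ 6.52652983e+01,  1.51697627e+01,  9.19818047e+01, -1.58544092e-03,
        7.29788832e+01, -2.11361824e+00]), 'joint_velocities': array([ 0.00482457,  0.02656067, -0.01700581, -0.04020053,  0.13281629,
       -0.03907458]), 'joint_torque': array([ 1.83293494e-03, -5.15102971e+01, -3.67319655e+01,  1.79029457e-04,
        1.24689043e-02, -8.35803746e-06]), 'eef_pos': array([259.34090745, 622.43859124, 251.94969623]), 'tcp_rot': array([-1.79996703e+02,  1.30417783e-01,  6.73793862e+01]), 'force': array([ 0.23048895, -0.47509847,  0.05113726]), 'torque': array([ 0.00351978,  0.03034165, -0.04302754]), 'gripper_width': 1.0026351655217682}
scene {'K': array([[481.1159492 ,   0.        , 254.86431682],
       [  0.        , 481.1159492 , 193.96525738],
       [  0.        ,   0.        ,   1.        ]]), 'origin': array([1088.90501681,  331.44983546,  873.28437983]), 'rotation': array([-140.41078218,    0.60681948,  117.22031203])}
scene stand [([338.0, -135.0, 33.0], 0.69), ([548.0, -172.0, 34.0], 0.62)]
scene plate [([524.0, -136.0, 85.0], 0.74), ([542.0, -232.0, 
[... 1080 characters left out ...]
ate [([519.0, -131.0, 93.0], 0.68), ([441.0, 5.0, 23.0], 0.35)]
top spare [([533.0, -222.0, 92.0], 0.91)]
top jig [([540.0, 161.0, 7.0], 0.66)]
top jaw [([535.0, 158.0, 100.0], 0.54)]
top driver [([440.0, 6.0, 24.0], 0.65)]
top tape [([702.0, 37.0, 62.0], 0.96)]
top roll [([714.0, -105.0, 41.0], 0.88)]
top pt holes [([519.3, -137.0, 75.6], 0.69)]
top pt pins [([522.4, 159.4, 81.6], 0.58), ([529.9, 156.0, 110.4], 0.21), ([476.3, 5.1, -2.7], 0.19)]
top pt jaw_top [([527.2, 154.8, 108.9], 0.67)]
top pt stand [([535.6, -185.3, 0.4], 0.62), ([327.1, -137.8, 1.6], 0.62)]
top pt jig [([523.5, 154.6, 1.5], 0.59)]
top pt plate [([520.8, -136.0, 7.4], 0.64)]
top pt spare [([538.2, -229.7, 7.5], 0.54)]
```

View pics/scene0.png

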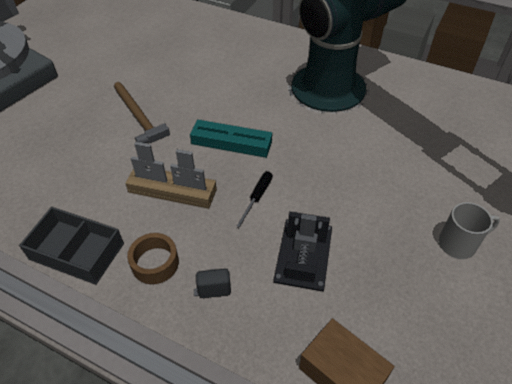

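View pics/top0.png

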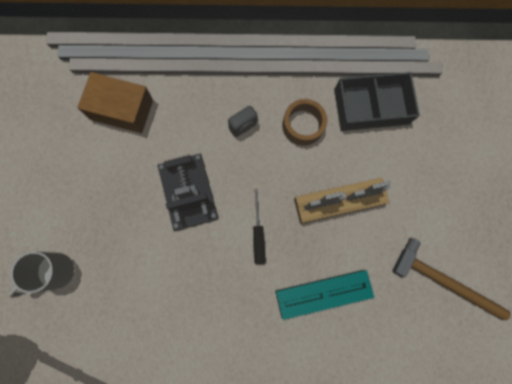

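The scene picture shows the wooden stand at (170,188) with plates at (150,163) and (187,170). The turquoise look-alike is at (231,138), the jig at (305,250) and the driver at (255,200). In the top view the stand is at (342,200) and the jig at (187,190).

Candidates for the plate are the left one at (150,163) and the right one at (187,170). I'll check them in a crop and fit the stand and jig poses.

```bash
cat > h.py <<'E'
from rig import *
import cv2,numpy as np
from scipy.spatial.transform import Rotation as R
from scipy.optimize import minimize
def proj(c,P):
    m=camera_model(c);Rm=R.from_euler('xyz',m["rotation"],degrees=True).as_matrix()
    p=(np.asarray(P,float)-m["origin"])@Rm@m["K"].T
    return p[:,:2]/p[:,2:]
def box(x0,x1,y0,y1,z0,z1): return np.array([[x,y,z] for x in(x0,x1) for y in(y0,y1) for z in(z0,z1)],float)
def place(P,x,y,yaw):
    return P@R.from_euler('z',yaw,degrees=True).as_matrix().T+[x,y,0]
def render(c,boxes,pose,s=4):
    im=np.zeros((384*s,512*s),np.uint8)
    for b in boxes:
        h=cv2.convexHull(((proj(c,place(b,*pose))+.5)*s).astype(np.float32)).astype(np.int32)
        cv2.fillConvexPoly(im,h,255)
    return cv2.resize(im,(512,384),interpolation=cv2.INTER_AREA)/255.
def fit(masks,boxes,p0):
    f=lambda p:sum(np.abs(render(c,boxes,p)-m).sum() for c,m in masks.items())
    S=np.array([p0]+[np.add(p0,d) for d in([8,0,0],[0,8,0],[0,0,6])])
    r=minimize(f,p0,method='Nelder-Mead',options=dict(initial_simplex=S,xatol=.05,fatol=.2,maxiter=250))
    return r.x,r.fun
JIG=[box(-50,110,-52,52,0,12),box(-12,0,-42,42,12,90),box(6,18,-15,15,12,112),box(84,100,-15,15,12,52)]
STAND=[box(-30,30,-101,101,0,35)]
PL=[box(-4,4,-38,38,35,94),box(-4,4,-18,18,94,145)]
E
python3 - <<'E'
from h import *
im=grab_frame("scene");t=grab_frame("top")
def best(c,n,near):
    d=[d for d in silhouettes(c,n)]
    out=[]
    for e in d:
        v,u=np.nonzero(e["pixels"]);out.append((np.hypot(u.mean()-near[0],v.mean()-near[1]),e))
    if not out: return None
    o=min(out,key=lambda a:a[0]);print(c,n,round(o[0],1),round(o[1]["p"],2),o[1]["pixels"].sum());return o[1]["pixels"].astype(float)
J={"scene":best("scene","jig",(305,250)),"top":best("top","jig",(187,190))}
for k in (J,{"top":J["top"]},{"scene":J["scene"]}): print("jig",fit(k,JIG,[523,156,13]))
S={"scene":best("scene","stand",(170,190)),"top":best("top","stand",(342,200))}
for c in S:
    for n in("plate","spare"):
        b=best(c,n,{"scene":(170,165),"top":(345,200)}[c])
        if b is not None:S[c]=np.maximum(S[c],b)
SP=STAND+[b+[0,o,0] for b in PL for o in(-48,48)]
for k in (S,{"top":S["top"]},{"scene":S["scene"]}): print("stand",fit(k,SP,[528,-184,10.6]))
a=cv2.resize(im[135:215,115:225],None,fx=5,fy=5,interpolation=cv2.INTER_CUBIC)
b=cv2.resize(im[205:295,265:345],None,fx=4.44,fy=4.44,interpolation=cv2.INTER_CUBIC)[:400]
o=np.hstack([a,b]);o=cv2.resize(o,None,fx=.87,fy=.87);o=cv2.convertScaleAbs(o,alpha=1.7)
cv2.imwrite("pics/crop1.png",o)
E
```

```text
scene jig 1.9 0.85 3617
top jig 2.2 0.94 3204
jig (array([523.30164835, 153.95507595,  15.11717136]), np.float64(286.3176470588235))
jig (array([522.89598472, 155.3738867 ,  15.39933246]), np.float64(102.20784313725491))
jig (array([523.17981124, 152.49888919,  15.54310554]), np.float64(83.5372549019608))
scene stand 1.6 0.9 1770
top stand 4.3 0.95 1784
scene plate 17.8 0.83 946
scene spare 22.7 0.77 920
top plate 19.3 0.76 363
top spare 27.7 0.72 316
stand (array([ 529.25289259, -187.93387616,   12.61308681]), np.float64(370.63529411764705))
stand (array([ 528.0586413 , -184.43132296,   12.29392297]), np.float64(194.54117647058823))
stand (array([ 529.62151474, -188.20678095,   12.20664678]), np.float64(112.78823529411763))
```

View pics/crop1.png

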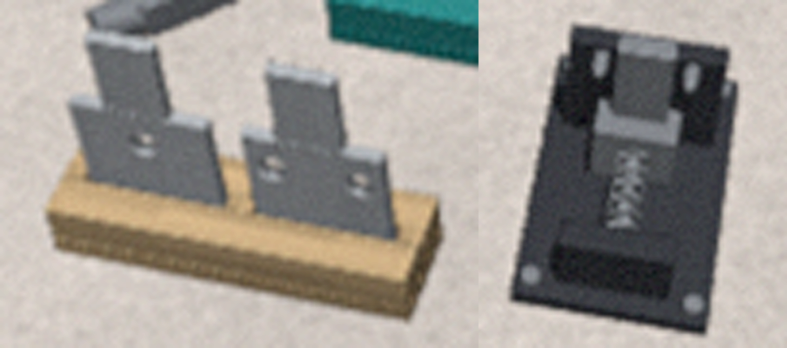

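The crop shows the right-hand plate (two holes, scene pixel about (187,170), near (520,-138)) is the one to hang. The left plate has one hole and is the spare. I'm moving above the two-hole plate.

Call:
{"op": "step_arm", "data": {
  "increments": [-0.603,0.533,0.043,0.961,-0.603,0.533,0.043,0.961,-0.603,0.533,0.043,0.961,-0.603,0.533,0.043,0.961,-0.603,0.533,0.043,0.961,-0.603,0.533,0.043,0.961,-0.603,0.533,0.043,0.961,-0.603,0.533,0.043,0.961],
  "jaw": 0.0854,
  "squeeze": 80
}}

```text
t: 2.9
eef_pos: [389.0, 243.3, 232.2]
tcp_rot: [-180.0, -0.1, 12.3]
force: [1.0, 0.1, -0.5]
gripper_width: 0.995
```

```bash
cat >> h.py <<'E'
def delta(x,y,z,yaw,show=1):
    s=read_state();Rt=R.from_euler('xyz',s["tcp_rot"],degrees=True).as_matrix()
    d=Rt.T@(np.array([x,y,z])-s["eef_pos"])
    t=-((yaw-s["tcp_rot"][2]+180)%360-180)
    print("t",round(s["t"],2),"pos",s["eef_pos"].round(1),"rot",s["tcp_rot"].round(2),"F",s["force"].round(1),"q",s["q"].round(0),"w",round(s["gripper_width"]*85.4,1))
    print("tool shift m",(d/1000).round(4),"turn",round(np.radians(t),4))
E
python3 -c "
from h import *
delta(519.5,-138.5,210,12.3)"
```

```text
t 2.9 pos [389.  243.3 232.2] rot [-1.7999e+02 -7.0000e-02  1.2270e+01] F [ 1.   0.1 -0.5] q [ 29.  -8. 119.  -0.  69.  17.] w 85.0
tool shift m [0.0463 0.4008 0.0222] turn -0.0004
```

Call:
{"op": "step_arm", "data": {
  "increments": [0.046,0.4,0.022,0,0.046,0.4,0.022,0,0.046,0.4,0.022,0,0.046,0.4,0.022,0,0.046,0.4,0.022,0,0.046,0.4,0.022,0,0.046,0.4,0.022,0,0.046,0.4,0.022,0]
}}

```text
t: 3.7
eef_pos: [518.3, -135.1, 210.4]
tcp_rot: [180.0, -0.1, 12.3]
force: [0.6, 1.1, 0.5]
gripper_width: 0.999
```

```bash
python3 -c "
from h import *
delta(519.5,-138.5,132,12.3)"
```

```text
t 3.7 pos [ 518.3 -135.1  210.4] rot [ 1.7998e+02 -6.0000e-02  1.2290e+01] F [0.6 1.1 0.5] q [-17.   2. 112.   0.  66. -30.] w 85.3
tool shift m [0.0003 0.0036 0.0784] turn -0.0003
```

Call:
{"op": "step_arm", "data": {
  "increments": [0,0.001,0,0,0,0.001,0.04,0,0,0.001,0.078,0,0,0.001,0.078,0]
}}

```text
t: 4.1
eef_pos: [513.3, -132.0, 126.6]
tcp_rot: [-179.7, 0.6, 12.3]
force: [-0.9, 0.3, -0.3]
gripper_width: 0.999
```

```bash
python3 -c "
from h import *
delta(519.5,-138.5,132,12.3)"
```

```text
t 4.1 pos [ 513.3 -132.   126.6] rot [-179.66    0.58   12.31] F [-0.9  0.3 -0.3] q [-17.   7. 116.   0.  58. -29.] w 85.3
tool shift m [ 0.0046  0.0076 -0.0055] turn 0.0002
```

Call:
{"op": "step_arm", "data": {
  "increments": [0,0,0,0,0,0,0,0]
}}

```text
t: 4.3
eef_pos: [519.7, -133.8, 134.4]
tcp_rot: [179.9, -0.2, 12.4]
force: [0.0, -0.1, -0.4]
gripper_width: 1.0
```

```bash
python3 -c "
from h import *
delta(519.5,-138.5,132,12.3)
s=read_state();print(s['joint_velocities'])"
```

```text
t 4.3 pos [ 519.7 -133.8  134.4] rot [179.9   -0.18  12.35] F [ 0.  -0.1 -0.4] q [-17.   6. 116.   0.  58. -29.] w 85.4
tool shift m [-0.0012  0.0045  0.0024] turn 0.001
[-0.11913383 -0.60905877 -0.80287503 -0.05908208 -0.31187361 -0.02065634]
```

Call:
{"op": "step_arm", "data": {
  "increments": [-0.0005,0.0045,0.002,0,-0.0005,0.0045,0.002,0,-0.0005,0.0045,0.002,0]
}}

```text
t: 4.6
eef_pos: [519.3, -138.6, 131.3]
tcp_rot: [179.9, -0.1, 12.3]
force: [0.4, -0.1, -0.7]
gripper_width: 1.002
```

Call:
{"op": "step_arm", "data": {
  "increments": [0,0,0,0,0,0,0,0,0,0,0,0,0,0,0,0,0,0,0,0,0,0,0,0],
  "jaw": 0.0,
  "squeeze": 80
}}

```text
t: 5.2
eef_pos: [518.8, -138.4, 130.2]
tcp_rot: [180.0, -0.0, 12.3]
force: [0.1, 0.4, -2.9]
gripper_width: 0.081
```

```bash
python3 -c "
from h import *
delta(519.5,-138.5,132,12.3)"
```

```text
t 5.2 pos [ 518.8 -138.4  130.2] rot [ 1.7999e+02 -2.0000e-02  1.2320e+01] F [ 0.1  0.4 -2.9] q [-18.   7. 116.   0.  58. -30.] w 7.0
tool shift m [ 0.0006  0.0003 -0.0018] turn 0.0003
```

Call:
{"op": "step_arm", "data": {
  "increments": [0,0,-0.015,0,0,0,-0.04,0,0,0,-0.08,0,0,0,-0.12,0,0,0,-0.12,0,0,0,-0.12,0]
}}

```text
t: 5.8
eef_pos: [519.0, -138.5, 251.9]
tcp_rot: [179.9, -0.1, 12.3]
force: [-1.0, 0.1, -2.7]
gripper_width: 0.081
```

```bash
python3 - <<'E'
from h import *
# hover: plate centre 16 mm behind... compute world poses along jig x
J=np.array([523.2,154.5]);yaw=15.3
ex=np.array([np.cos(np.radians(yaw)),np.sin(np.radians(yaw))])
for d in(-22,0,4,28): print(d,(J+d*ex).round(1))
h=J-22*ex
delta(h[0],h[1],245,yaw)
t=grab_frame("top");im=grab_frame("scene")
for c in("scene","top"):
  for n in("holes","plate"): print(c,n,[(d["at"].round(1).tolist(),round(d["p"],2)) for d in spot_point(c,n)])
cv2.imwrite("pics/lift.png",cv2.convertScaleAbs(cv2.resize(im[90:230,90:290],None,fx=4,fy=4),alpha=1.5))
E
```

```text
-22 [502.  148.7]
0 [523.2 154.5]
4 [527.1 155.6]
28 [550.2 161.9]
t 5.8 pos [ 519.  -138.5  251.9] rot [ 1.7992e+02 -1.3000e-01  1.2320e+01] F [-1.   0.1 -2.7] q [-18.   0. 109.  -0.  71. -30.] w 7.0
tool shift m [ 0.0446 -0.2842  0.0066] turn -0.052Traceback (most recent call last):
  File "<stdin>", line 10, in <module>
AttributeError: 'list' object has no attribute 'round'. Did you mean: 'count'?
```

Call:
{"op": "step_arm", "data": {
  "increments": [0.02,-0.12,0.003,-0.03,0.05,-0.284,0.0066,-0.052,0.05,-0.284,0.0066,-0.052,0.05,-0.284,0.0066,-0.052,0.05,-0.284,0.0066,-0.052,0.05,-0.284,0.0066,-0.052,0.05,-0.284,0.0066,-0.052,0.05,-0.284,0.0066,-0.052]
}}

```text
t: 6.75
eef_pos: [505.5, 150.3, 241.4]
tcp_rot: [180.0, 0.2, 15.5]
force: [-0.0, 0.2, -1.9]
gripper_width: 0.084
```

```bash
python3 - <<'E'
from h import *
delta(509,150,219,15.3)
ims={c:grab_frame(c) for c in("top","scene")}
for c in("scene","top"):
  for n in("holes","plate","pins","jaw_top"): print(c,n,[(np.round(d["at"],1).tolist(),round(d["p"],2)) for d in spot_point(c,n)])
for c,m in ims.items(): cv2.imwrite(f"pics/hov_{c}.png",m)
a=cv2.resize(ims["scene"][150:300,240:360],None,fx=4,fy=4,interpolation=cv2.INTER_CUBIC)
b=cv2.resize(ims["top"][110:260,140:220],None,fx=4,fy=4,interpolation=cv2.INTER_CUBIC)
cv2.imwrite("pics/hov.png",cv2.convertScaleAbs(np.hstack([a,b])[:,:800],alpha=2.2))
E
```

```text
t 6.75 pos [505.5 150.3 241.4] rot [179.97   0.24  15.45] F [-0.   0.2 -1.9] q [ 14.  -0. 110.  -0.  70.  -2.] w 7.2
tool shift m [0.0034 0.0012 0.0224] turn 0.0027
scene holes [([504.7, 146.4, 182.6], 0.64)]
scene plate [([507.1, 147.8, 121.8], 0.91)]
scene pins [([526.1, 153.9, 83.6], 0.79), ([538.2, -233.6, 8.5], 0.48)]
scene jaw_top [([532.0, 158.0, 115.5], 0.62), ([538.0, -235.1, 6.6], 0.33)]
top holes [([506.1, 148.6, 188.4], 0.61)]
top plate [([509.3, 151.0, 119.8], 0.69)]
top pins [([523.5, 156.7, 82.7], 0.86), ([474.5, 6.8, -0.7], 0.3), ([526.2, 154.7, -0.9], 0.28), ([506.7, 149.1, 184.9], 0.18)]
top jaw_top [([531.2, 157.1, 109.3], 0.47)]
```

View pics/hov.png

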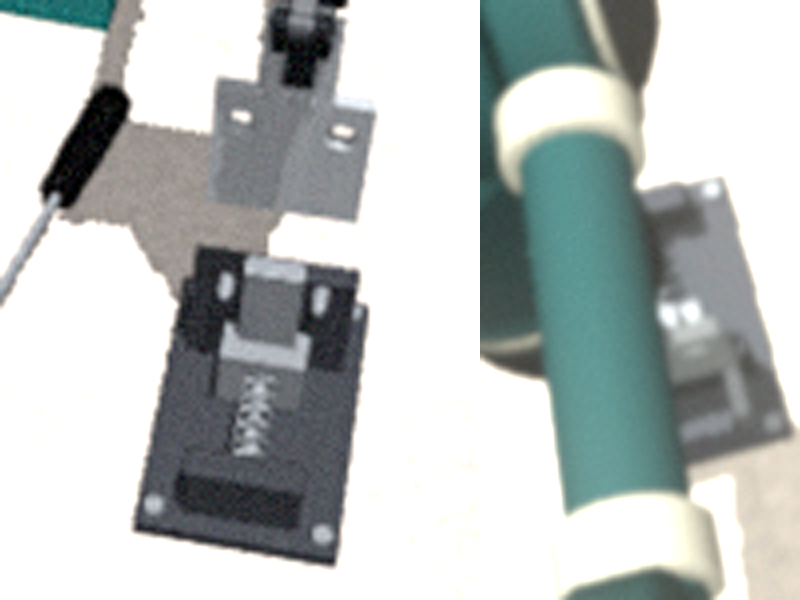

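The crop shows the plate held upright with its holes at scene pixels (300,179) and (326,183). The pins are at (296,222) and (320,225), and the arm hides the top view. I'll compare these with projections.

```bash
python3 - <<'E'
from h import *
grab_frame("scene")
def mask(n,near):
    L=silhouettes("scene",n)
    k=lambda e:np.hypot(*(np.array(np.nonzero(e["pixels"])).mean(1)[::-1]-near))
    e=min(L,key=k);print(n,round(e["p"],2),e["pixels"].sum());return e["pixels"].astype(float)
s=read_state();tx,ty,tz=s["eef_pos"];yw=s["tcp_rot"][2]
m=mask("plate",(313,185));j=mask("jig",(303,245))
# plate: only body part (tab hidden by fingers): mask rows below shoulder
zb=tz-120.2
body=[box(-4,4,-38,38,zb,zb+84)]
def f(p):
    r=render("scene",body,(tx+p[0],ty+p[1],p[2])); w=np.ones_like(r); w[:170]=0
    return (w*np.abs(r-m)).sum()
best=minimize(f,[0,0,yw],method='Nelder-Mead',options=dict(initial_simplex=[[0,0,yw],[5,0,yw],[0,5,yw],[0,0,yw+5]],xatol=.05,fatol=.2))
print("plate offset world",best.x.round(2),best.fun)
a=np.radians(15.4);print("lateral off",(-np.sin(a)*best.x[0]+np.cos(a)*best.x[1]).round(2),"axial",(np.cos(a)*best.x[0]+np.sin(a)*best.x[1]).round(2))
print("jig",fit({"scene":j},JIG,[523,154,15]))
pl=place(np.array([[4,-24,zb+62],[4,24,zb+62],[0,-38,zb],[0,38,zb]]),tx,ty,yw)
print("pred holes,corners",proj("scene",pl).round(1).tolist())
for J in([523.2,154.5,15.3],[523.2,152.5,15.5]):
    print("pred pins",proj("scene",place(np.array([[11,-24,82],[11,24,82],[0,42,90],[0,-42,90],[110,52,12],[110,-52,12]]),*J)).round(1).tolist())
E
```

```text
plate 0.63 1381
jig 0.69 3547
plate offset world [ 0.29 -3.48 17.14] 54.23529411764706
lateral off -3.43 axial -0.64
jig (array([523.43435302, 151.49426822,  16.22436718]), np.float64(135.0235294117647))
pred holes,corners [[300.8, 180.3], [326.1, 184.1], [292.2, 198.1], [330.1, 204.0]]
pred pins [[296.2, 222.6], [319.8, 226.4], [329.7, 221.2], [288.5, 214.6], [324.4, 288.8], [273.1, 279.6]]
pred pins [[295.3, 222.3], [318.9, 226.0], [328.8, 220.8], [287.6, 214.3], [323.7, 288.4], [272.4, 279.3]]
```

Call:
{"op": "step_arm", "data": {
  "increments": [0,-0.001,0.012,0,0,-0.001,0.022,0,0,-0.001,0.022,0,0.01,-0.001,0.022,0,0.018,-0.001,0.022,0,0.026,-0.001,0.022,0,0.034,-0.001,0.022,0,0.034,-0.001,0.022,0]
}}

```text
t: 8.2
eef_pos: [539.7, 159.9, 221.3]
tcp_rot: [-180.0, 0.1, 15.3]
force: [-3.9, -0.5, 0.0]
gripper_width: 0.084
```

```bash
python3 - <<'E'
from h import *
delta(547.3,162.2,219,15.3)
im=grab_frame("scene")
for n in("holes","pins","jaw_top"): print(n,[(np.round(d["at"],1).tolist(),round(d["p"],2)) for d in spot_point("scene",n)])
a=cv2.resize(im[150:300,240:360],None,fx=4,fy=4,interpolation=cv2.INTER_CUBIC)
cv2.imwrite("pics/push.png",cv2.convertScaleAbs(a,alpha=2.2))
E
```

```text
t 8.2 pos [539.7 159.9 221.3] rot [-1.7999e+02  1.1000e-01  1.5300e+01] F [-3.9 -0.5  0. ] q [ 14.   4. 108.   0.  68.  -1.] w 7.1
tool shift m [ 0.0079 -0.0002  0.0023] turn 0.0
holes [([539.7, 158.2, 163.6], 0.72)]
pins []
jaw_top [([544.1, 163.1, 115.5], 0.63), ([524.1, 154.5, 81.8], 0.31)]
```

View pics/push.png

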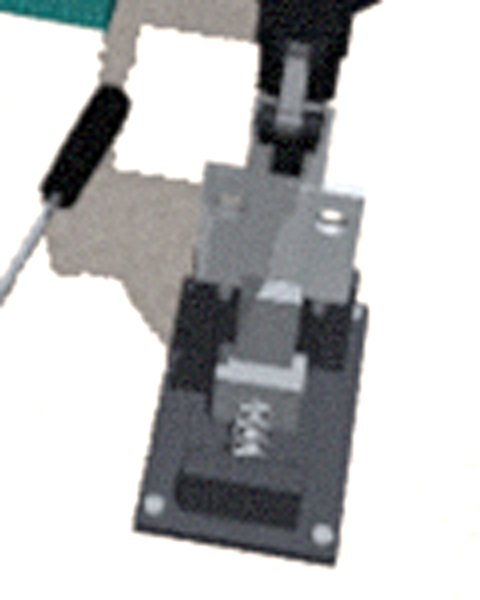

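The plate bears on the jaw face (scene px (278,225)) and has pushed it about 15 mm back. I'm pushing further, then lowering.

Call:
{"op": "step_arm", "data": {
  "increments": [0.006,0,0,0,0.009,0,0,0,0.009,0,0.0,0,0.009,0,0.01,0,0.009,0,0.02,0,0.009,0,0.03,0,0.009,0,0.04,0,0.009,0,0.04,0]
}}

```text
t: 9.2
eef_pos: [546.2, 161.6, 179.5]
tcp_rot: [180.0, 0.2, 15.3]
force: [-5.3, -0.9, -5.2]
gripper_width: 0.081
```

```bash
python3 - <<'E'
from h import *
delta(548.3,162.4,141,15.3)
im=grab_frame("scene")
for n in("holes","pins","jaw_top"): print(n,[(np.round(d["at"],1).tolist(),round(d["p"],2)) for d in spot_point("scene",n)])
E
```

```text
t 9.2 pos [546.2 161.6 179.5] rot [180.     0.25  15.3 ] F [-5.3 -0.9 -5.2] q [ 14.   7. 109.  -0.  64.  -1.] w 6.9
tool shift m [ 0.0024 -0.0002  0.0385] turn -0.0
holes [([546.9, 157.3, 119.9], 0.68), ([549.2, 162.3, 113.4], 0.32)]
pins [([525.5, 153.2, 82.4], 0.56)]
jaw_top [([552.6, 166.0, 113.4], 0.66), ([711.1, 35.2, 4.2], 0.35), ([523.3, 156.4, -1.1], 0.22)]
```

Call:
{"op": "step_arm", "data": {
  "increments": [0.002,-0.001,0.012,0,0.002,-0.001,0.024,0,0.002,-0.001,0.036,0,0.002,-0.001,0.038,0,0.002,-0.001,0.038,0]
}}

```text
t: 9.9
eef_pos: [548.2, 163.2, 142.1]
tcp_rot: [180.0, 0.2, 15.3]
force: [-5.8, -2.0, -6.2]
gripper_width: 0.082
```

```bash
python3 - <<'E'
from h import *
delta(527.1,155.6,140.2,15.3)
im=grab_frame("scene");t=grab_frame("top")
for c in("scene","top"):
 for n in("holes","pins","jaw_top","plate"): print(c,n,[(np.round(d["at"],1).tolist(),round(d["p"],2)) for d in spot_point(c,n)])
a=cv2.resize(im[175:265,260:350],None,fx=5,fy=5,interpolation=cv2.INTER_CUBIC)
b=cv2.resize(t[150:240,150:215],None,fx=5,fy=5,interpolation=cv2.INTER_CUBIC)
cv2.imwrite("pics/low.png",cv2.convertScaleAbs(np.hstack([a,b]),alpha=2.4))
E
```

```text
t 9.9 pos [548.2 163.2 142.1] rot [180.     0.19  15.3 ] F [-5.8 -2.  -6.2] q [ 14.  10. 111.  -0.  60.  -1.] w 7.0
tool shift m [-0.0223  0.0018  0.0019] turn -0.0
scene holes [([548.6, 163.5, 84.7], 0.6)]
scene pins [([525.3, 152.2, 82.6], 0.78)]
scene jaw_top [([555.8, 166.5, 115.8], 0.68), ([539.8, -235.4, 7.6], 0.58)]
scene plate [([552.2, 160.4, 21.1], 0.85)]
top holes [([550.7, 161.6, 83.8], 0.55)]
top pins [([525.0, 157.3, 79.9], 0.77)]
top jaw_top []
top plate [([551.4, 163.2, 18.4], 0.61)]
```

View pics/low.png

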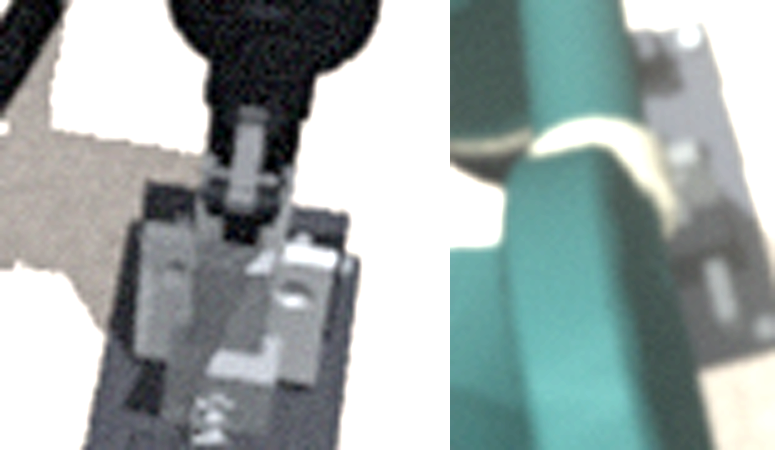

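The holes now show at scene px (294.6,229) and (319.4,233.6), with the right pin tip just above the shoulder at (320,223). I'll check lateral alignment against the projections.

```bash
python3 - <<'E'
from h import *
J=[523.2,154.5,15.3]
for y in(-24,24):
  for lat in(0,2):
    p=proj("scene",place(np.array([[9,y,82],[28.9,y+lat,83.9],[24.9,y+lat,83.9]]),*J))
    print(y,lat,(p[1]-p[0]).round(2),(p[2]-p[0]).round(2),p[0].round(1))
E
```

```text
-24 0 [-1.46  7.29] [-1.16  5.7 ] [296.4 221.8]
-24 2 [-0.48  7.45] [-0.17  5.86] [296.4 221.8]
24 0 [-1.13  7.4 ] [-0.89  5.78] [319.9 225.6]
24 2 [-0.13  7.56] [0.11 5.95] [319.9 225.6]
```

Image alignment is within about 0.5 mm laterally. I'm going down 2 mm and retreating onto the pins.

Call:
{"op": "step_arm", "data": {
  "increments": [0,0.0003,0.002,0,-0.004,0.0003,0.002,0,-0.008,0.0003,0.002,0,-0.012,0.0003,0.002,0,-0.015,0.0003,0.002,0,-0.018,0.0003,0.002,0,-0.018,0.0003,0.002,0]
}}

```text
t: 11.1
eef_pos: [532.0, 158.4, 141.4]
tcp_rot: [180.0, 0.0, 15.3]
force: [-3.5, -0.5, -4.0]
gripper_width: 0.081
```

```bash
python3 - <<'E'
from h import *
delta(527.1,156.4,140.2,15.3)
im=grab_frame("scene")
a=cv2.resize(im[175:265,260:350],None,fx=6,fy=6,interpolation=cv2.INTER_CUBIC)
cv2.imwrite("pics/in.png",cv2.convertScaleAbs(a,alpha=2.4))
E
```

```text
t 11.1 pos [532.  158.4 141.4] rot [1.80e+02 1.00e-02 1.53e+01] F [-3.5 -0.5 -4. ] q [ 14.   8. 113.  -0.  59.  -1.] w 7.0
tool shift m [-0.0053  0.0006  0.0012] turn -0.0001
```

View pics/in.png

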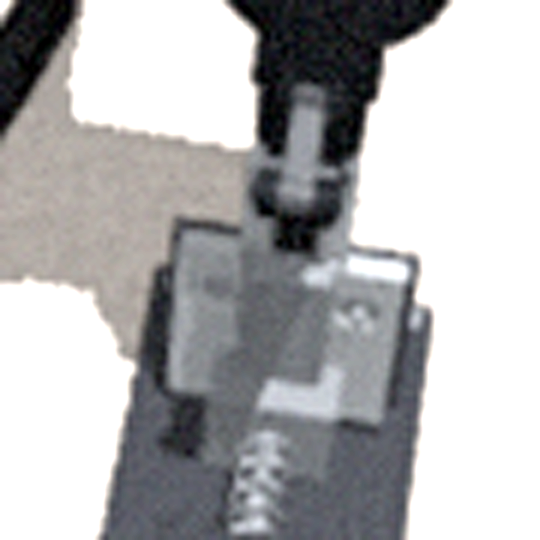

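A bright pin tip now shows inside the right hole at crop (355,318), scene px (319,228). The force is only the spring's, so I'm continuing to the back stop.

Call:
{"op": "step_arm", "data": {
  "increments": [-0.002,0,0,0,-0.004,0,0,0,-0.006,0,0,0,-0.007,0,0,0,-0.007,0,0,0]
}}

```text
t: 11.65
eef_pos: [527.5, 157.1, 142.2]
tcp_rot: [180.0, -0.3, 15.3]
force: [4.0, 0.2, -7.9]
gripper_width: 0.076
```

```bash
python3 - <<'E'
from h import *
delta(527.1,156.4,140.2,15.3)
im=grab_frame("scene")
for n in("holes","jaw_top","plate"): print(n,[(np.round(d["at"],1).tolist(),round(d["p"],2)) for d in spot_point("scene",n)])
a=cv2.resize(im[175:265,260:350],None,fx=6,fy=6,interpolation=cv2.INTER_CUBIC)
cv2.imwrite("pics/seat.png",cv2.convertScaleAbs(a,alpha=2.4))
E
```

```text
t 11.65 pos [527.5 157.1 142.2] rot [179.99  -0.26  15.3 ] F [ 4.   0.2 -7.9] q [ 14.   7. 114.  -0.  59.  -1.] w 6.5
tool shift m [-0.0006  0.0006  0.002 ] turn 0.0
holes [([527.6, 157.6, 82.1], 0.78)]
jaw_top [([532.4, 160.6, 115.8], 0.97)]
plate [([531.0, 154.2, 20.5], 0.6)]
```

View pics/seat.png

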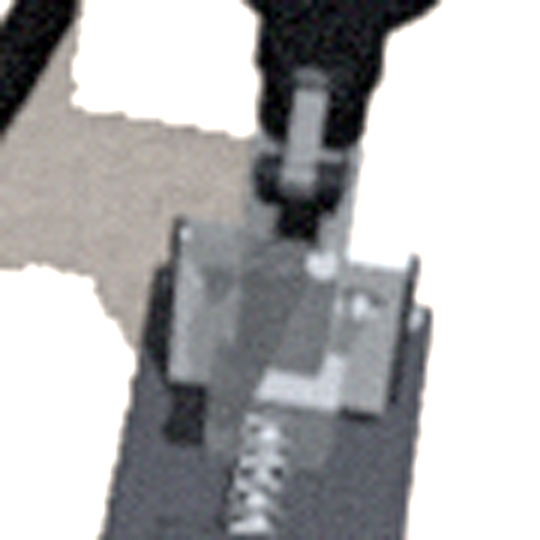

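The plate is flat on the stop (the force flipped to +4 N) and a pin shows through the right hole at scene px (320,226). I'm lowering slightly, then releasing and lifting away.

Call:
{"op": "step_arm", "data": {
  "increments": [0,0,0.0015,0,0.0005,0,0.0015,0,0.0005,0,0.0015,0]
}}

```text
t: 12.15
eef_pos: [527.6, 157.2, 141.6]
tcp_rot: [180.0, -0.2, 15.3]
force: [2.9, 1.7, 2.8]
gripper_width: 0.083
```

Call:
{"op": "step_arm", "data": {
  "increments": [0,0,0,0,0,0,0,0,0,0,0,0,0,0,0,0,0,0,0,0],
  "jaw": 0.04
}}

```text
t: 12.65
eef_pos: [525.8, 156.8, 139.7]
tcp_rot: [-180.0, 0.0, 15.3]
force: [-0.8, -0.1, -0.1]
gripper_width: 0.47
```

Call:
{"op": "step_arm", "data": {
  "increments": [0,0,-0.01,0,0,0,-0.03,0,0,0,-0.07,0,0,0,-0.11,0,0,0,-0.15,0,-0.05,0.05,-0.17,0,-0.1,0.1,-0.17,0,-0.12,0.14,-0.17,0]
}}

```text
t: 13.45
eef_pos: [459.6, 24.2, 311.0]
tcp_rot: [179.9, -0.2, 15.4]
force: [1.0, -0.6, -0.5]
gripper_width: 0.467
```

```bash
python3 - <<'E'
from h import *
delta(527,156,140,15.3)
im=grab_frame("scene");t=grab_frame("top")
for c in("scene","top"):
 for n in("holes","pins","jaw_top","plate","spare","driver","tape","roll"): print(c,n,[(np.round(d["at"],1).tolist(),round(d["p"],2)) for d in (spot_point if n in("holes","pins","jaw_top","plate","spare") else spot_in)(c,n)][:2])
a=cv2.resize(im[165:265,260:350],None,fx=4.5,fy=4.5,interpolation=cv2.INTER_CUBIC)
b=cv2.resize(t[140:240,150:226],None,fx=4.5,fy=4.5,interpolation=cv2.INTER_CUBIC)
cv2.imwrite("pics/done.png",cv2.convertScaleAbs(np.hstack([a,b]),alpha=2.2))
E
```

```text
t 13.45 pos [459.6  24.2 311. ] rot [ 1.7995e+02 -1.7000e-01  1.5430e+01] F [ 1.  -0.6 -0.5] q [ -0. -11. 113.  -0.  78. -16.] w 39.9
tool shift m [ 0.0996 -0.1092  0.1711] turn 0.0023
scene holes [([528.8, 154.9, 85.4], 0.56)]
scene pins [([525.6, 155.6, 82.2], 0.61)]
scene jaw_top [([532.3, 159.8, 113.6], 0.8), ([532.0, 156.6, 20.4], 0.43)]
scene plate [([530.8, 156.6, 20.8], 0.69)]
scene spare [([519.7, 154.7, -1.1], 0.32)]
scene driver [([450.5, 5.4, 22.9], 0.87), ([721.4, -104.7, 41.3], 0.55)]
scene tape [([721.0, 40.6, 60.7], 0.77)]
scene roll [([720.3, -105.7, 39.9], 0.96)]
top holes []
top pins []
top jaw_top []
top plate []
top spare []
top driver []
top tape []
top roll []
```

View pics/done.png

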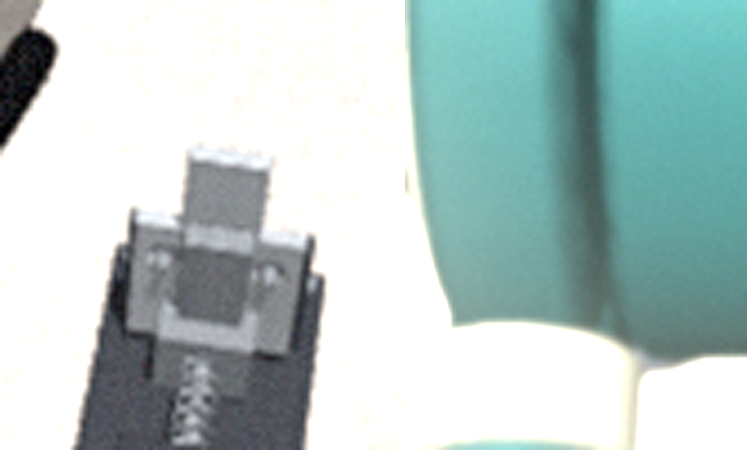

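Both pins show through the holes at scene px (295,223) and (320,226). The plate is flat with its tab up, the jaw is shut on it, and the bystanders haven't moved. I'll let the arm settle and hand in.

Call:
{"op": "step_arm", "data": {
  "increments": [0,0,0,0,0,0,0,0,0,0,0,0]
}}

```text
t: 14.65
eef_pos: [460.3, 24.8, 308.8]
tcp_rot: [180.0, -0.0, 15.3]
force: [-0.1, 0.1, -0.0]
gripper_width: 0.47
```

```bash
python3 - <<'E'
from h import *
im=grab_frame("scene")
for n in("spare","stand","holes"): print(n,[(np.round(d["at"],1).tolist(),round(d["p"],2)) for d in spot_in("scene",n)][:3])
print(read_state()["force"].round(1),read_state()["t"]); print(close_job())
E
```

```text
spare [([531.9, 156.1, 104.9], 0.38)]
stand [([538.1, -231.3, 79.7], 0.71), ([542.0, -165.0, 34.0], 0.68), ([338.1, -133.6, 35.0], 0.67)]
holes [([534.0, 153.9, 104.0], 0.89)]
[ 0.5 -0.7 -0.4] 14.85
the job is handed in; nothing more can be done
None
```

The two-hole plate is hanging on both jig pins, flat against the back stop with its tab up, and the jaw is clamped on it. I lifted it from the wooden stand, pushed the jaw back with it by about 22 mm, then lowered it into the gap. I drew it back onto the pins and let go. The job was handed in at about 15 s.

**Checks that passed:**
- The last close-up shows both pins through the holes.
- The jaw is shut on the plate.
- The driver, tape and cardboard core are where they started, to within measurement error, in the scene camera.
- The arm is clear of everything, with no contact force.

**Checks that were weaker:**
- The top camera was blocked by the arm at the end, so the final checks rest on the scene camera alone.
- The network did not report the one-hole plate in its place under its own name. It gave that name, with low confidence, to the hung plate. It did report something labelled "stand" at (538, -231, 80), where the one-hole plate stood at the start. I never touched that plate, but I did not view its place again at the end.
- Earlier, the network's lateral hole-to-pin estimates differed from my own pixel measurements by 1 to 3 mm. I relied on the pixel measurements, and the plate went onto the pins with only light forces.

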